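Close a strainer holder: seat the strainer disk, then screw the clamp ring down

TASK

Close the small bench strainer holder. First set the loose strainer disk, stem up, gently and level into the holder's mouth and let go of it; then put the clamp ring over it and screw it clockwise (seen from above) fully home until it stops, without forcing anything. Leave the other things on the bench where they are.

Things in the scene. Friction and masses are not known exactly. Their poses are not given: they have to be found in the camera images.
- holder: bare metal strainer holder bolted to the bench: round foot, diameter 84, 13 high; waist of diameter 34; head of diameter 49 from 50 to 64 mm up; above it an upright tubular steel mouth, outer diameter 44, bore 39, rim 85 mm above the bench, threaded outside (see rim). A small outlet stub sticks out low on its x side. Origin: on the mouth's axis at bench level; z up
- rim (a point): centre of the mouth's rim. Outside, three thread ridges (radius 22 to 26.3, 3 thick) start level with the rim, each runs 75 deg clockwise from above, falling 6 mm to a stop block under its lower end; gaps of 40 deg between. The threaded mouth sits stiffly in the stand at ANY turn angle, new each time and NOT shown by any pose: see or feel where the gaps are
- plate (a point): centre of the flat sprung plate (diameter 35) inside the mouth, 7 mm below the rim, as unloaded; it sinks under load: 3.6 N to start, then 1.8 N per mm, 6 mm at most
- disk: loose steel strainer disk, about 60 g: diameter 36, 12 thick, foot chamfered, small black holes in its top, round centre stem of diameter 12 from 12 to 36 mm above the underside. Origin: centre of the underside; z up along the stem. Seated on the unloaded plate, underside 78 mm above the bench, its top stands 5 mm above the rim
- ring: loose aluminium clamp ring, about 90 g, round knurled skirt: outer diameter 63, inner 55, 20 high, lip up. Origin: centre of the lower edge; z up. Set over mouth and disk with its pins on top of the ridges, the lower edge comes to rest 76 to 84 mm above the bench, lower as it is turned clockwise; with the pins in the gaps it drops till the lip lies on the disk, lower edge at 74
- lip (a point): on the ring's axis, level with the underside of the inward lip at its top (hole of diameter 28, 4 thick), 16 mm above the lower edge; the lip presses on the disk's top
- pin (a point): tip of one of three equal inward pins inside the skirt, at 0, 120 and 240 deg of the ring's x axis: diameter 4.4, axis 4 mm above the lower edge, tips at radius 23.4. Turned clockwise from the gaps (up to 45 deg free) the pins run some 55 deg under the ridges and draw ring and disk 3 mm down to the stop, lower edge at 71; 0.1 to 0.4 N m turn it, more at once at the stop
- adaptor: black mains adaptor block 75 x 52 x 34 on the bench, a bystander; origin: centre of its underside
- beaker: clear plastic beaker, 106 across, 122 high, a bystander; origin: centre of its underside
- flask_bottle: brown bottle with a blue cap, diameter 47, 88 high, standing alone in front of the pipette stand, a bystander; origin: centre of its underside
- carton: white and yellow carton 100 x 122 x 60, a bystander; origin: centre of its underside

How it is judged:
By the outcome, as a careful person would: the job done as asked, in the order asked, and still so for the second after the job is handed in, with the robot touching nothing.
It also fails if it takes over 72 s, if anything falls off the work surface, if the arm or the gripper's body presses on something with over 40 N, if the wrist force passes 120 N, or if a joint passes its speed limit or range.

ROBOT

A 6-joint arm with a two-finger parallel gripper is mounted at the origin on the work surface; the furniture and walls round the work are solid. World frame = base frame: x ahead of the robot, y to its left, z up, the work surface at z = 0. Lengths are in m, angles in rad, forces in N, time in s.
With the tool pointing down it reaches from about 0.3 to 0.95 m from the base axis. Payload 3.1 kg.
Tool frame: the origin (TCP) lies at the very end of the fingers, on their centre line; the grasp point (between the pads) lies 19 mm behind it; z points along the fingers, y is the line along which they close (so a half turn about z gives the same grasp; the last joint's range is limited). The gripper opens to 85 mm and grips with 20 to 120 N. Pads are 22 mm wide; open, the fingers measure 114 mm over their backs; the gripper's body (76 mm by 85 mm) begins 54 mm behind the grasp point. The pads swing forward as they close: fully open they stand 13 mm farther back than shut.
Start: joints at [1.043, 0.308, 1.634, -0, 1.2, -0.07], TCP at [0.276, 0.561, 0.231] pointing down, gripper open.
Joint ranges: [-3.06, 3.06], [-0.79, 1.96], [0.05, 2.63], [-1.19, 4.34], [0.05, 2.64], [-2.94, 2.94]. Speed limits (rad/s): [2.79, 2.79, 3.14, 3.14, 3.14, 3.14].

INTERFACE

Orientations are given as a unit quaternion [x, y, z, w].
In Python, from workcell import ctrl gives the robot as it stands.
- The arm moves only by the tool arm_command, never from a script. Its arguments are lists of equal length, an entry for each row: "turn": the turn, a rotation vector about the world's x, y, z in fractions of the full range, 1 being 180 degrees, a list of three; "slide": the shift along the world's x, y, z in fractions of the full range, 1 being 800 mm, a list of three; "gripper": the opening, from 0 (shut) to 1 (fully open). A call has 1 to 20 rows; each row is the pose to reach, as a shift and turn from the pose commanded when the call began; what a row does not reach only later rows make up. A row lasts 1/10 s, in which the tool goes at most 50 mm and 8.59 degrees, less where a joint would pass 70% of its speed; a pose out of reach is approached as far as the arm can. Shift and turn numbers lie between -1 and 1, and a call with a number outside is refused. A call with a gripper value outside its range is refused whole. The fingers move at their own pace and stop on an object; "force" is the grip in N (left out, the last holds). Time passes only in rows, so rows that repeat a pose let the fingers close. It gives the time, the measured TCP pose, the force, the opening and the grip force at its end, in the units of the state.
- ctrl.state(): the state, without advancing time (a new reading comes with each control period).
- ctrl.capture(name): name is "scene" or "top"; returns (picture, depth): 384x512x3 uint8, blue, green, red; 384x512 float32, m along the optical axis (not along the pixel's ray), 0 where there is no reading.
- ctrl.camera_params(name): a dict with "mtx" (3x3 intrinsics, pixels), "cam_to_world" (4x4, takes a point from camera to world coordinates). Camera axes: x right, y down, z forward; pixel columns grow to the right and rows downward; lengths in m; the calibration is good to about 2 mm. A picture is of the moment at which its call begins. camera_params takes no time and is no camera call.
- ctrl.finish_job(): hands the job in; it is judged then, once.
The state is a dict: "t": time; "joint_pos": joint angles; "qd": joint speeds; "tau": joint torques, N m; "tcp_pos": TCP position; "eef_rot": TCP orientation; "contact_force": force on the tool from outside, world axes, zero at the start; "moment": the same for the moment, N m; "finger_gap": finger opening in m; "grasp_force": force on a finger pad.
Only numpy, scipy, OpenCV 4.12 (cv2) and the standard library are available. Lean on these libraries where they do the work, as an engineer would, in place of code of your own. Each camera call takes 0.05 s, during which the arm holds its last target. There are 200 camera calls.

## Working session

There is one attempt and no reset: what is moved stays moved. The work goes in short steps, Python scripts to look and compute and a tool call to move; the robot and the scene stay as the last step left them, time stands still between calls to the robot, and variables do not carry over. Pictures are saved under pics/ and viewed, at most 10 in all, crops included, and the job is handed in when it is done.

Besides the shell and the picture viewer there is one more tool, called after "Request:" as name(argument=value, ...) on one line, values as JSON. arm_command: Moves the arm, as the interface text tells. Its arguments: {"type":"object","properties":{"turn":{"type":"array"},"slide":{"type":"array"},"gripper":{"type":"array"},"force":{"type":"number"}},"required":["turn","slide","gripper"]}

```bash
mkdir -p pics
cat > h.py <<'E'
import numpy as np,cv2
from workcell import ctrl
def cap(n):
    im,d=ctrl.capture(n);p=ctrl.camera_params(n);return im,d,np.array(p["mtx"]),np.array(p["cam_to_world"])
def cloud(d,K,T):
    v,u=np.mgrid[:d.shape[0],:d.shape[1]]
    P=np.stack([(u-K[0,2])/K[0,0]*d,(v-K[1,2])/K[1,1]*d,d],-1)
    return P@T[:3,:3].T+T[:3,3]
def ray(u,v,K,T,z):
    r=T[:3,:3]@np.array([(u-K[0,2])/K[0,0],(v-K[1,2])/K[1,1],1]);o=T[:3,3];return o+r*(z-o[2])/r[2]
E
python3 - <<'E'
from h import *
for n in("scene","top"):
    im,d,K,T=cap(n);cv2.imwrite(f"pics/{n}0.png",cv2.resize(im,(800,600)));np.savez(f"{n}0.npz",im=im,d=d,K=K,T=T)
    print(n,K.tolist(),T.round(3).tolist())
print(ctrl.state())
E
```

```text
scene [[454.17582590465116, 0.0, 258.3362798094827], [0.0, 454.17582590465116, 191.1481885449107], [0.0, 0.0, 1.0]] [[-0.915, -0.25, 0.318, 0.124], [-0.404, 0.591, -0.698, 0.949], [-0.013, -0.767, -0.641, 0.932], [0.0, 0.0, 0.0, 1.0]]
top [[431.45853369252046, 0.0, 252.3472569182372], [0.0, 431.45853369252046, 193.54167502988116], [0.0, 0.0, 1.0]] [[0.008, -0.99, 0.141, 0.366], [-1.0, -0.009, -0.01, 0.05], [0.011, -0.141, -0.99, 1.265], [0.0, 0.0, 0.0, 1.0]]
{'t': 0.1, 'joint_pos': array([ 1.04332655e+00,  3.08939459e-01,  1.63506857e+00, -1.47129564e-05,
        1.19969184e+00, -6.96803513e-02]), 'qd': array([-1.75304756e-03, -2.24215756e-03, -2.48020030e-03, -1.36616843e-05,
       -2.58262545e-04, -1.92191610e-03]), 'tau': array([-4.69847091e-04, -4.16400969e+01, -2.77647203e+01, -1.49379566e-04,
        3.94304370e-03, -8.94031132e-06]), 'tcp_pos': array([0.27586825, 0.55998728, 0.23014407]), 'eef_rot': array([ 2.26898475e-01,  9.73917847e-01, -1.00900624e-03, -3.03377434e-04]), 'contact_force': array([ 0.05139322, -0.1773573 , -0.40729725]), 'moment': array([ 0.00618514, -0.02373337, -0.01462749]), 'grasp_force': 0.0, 'finger_gap': 0.08510507319021325}
```

View pics/scene0.png

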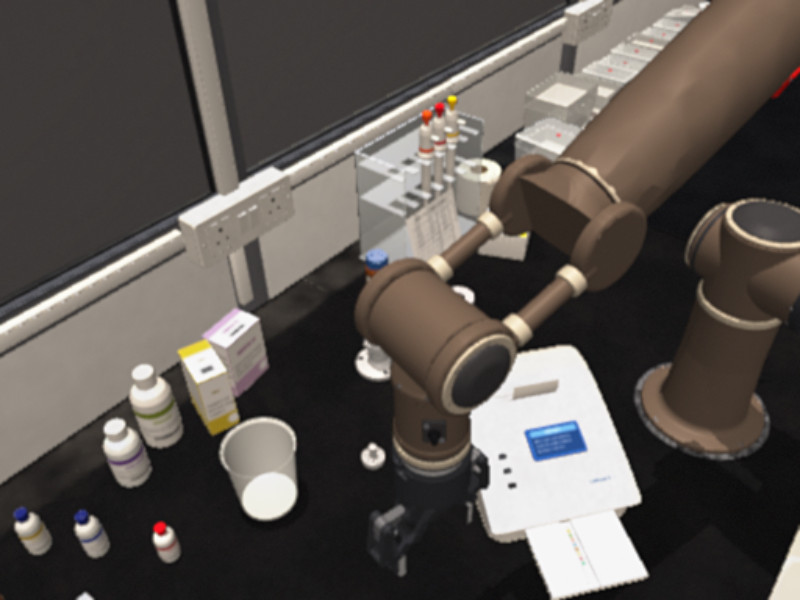

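View pics/top0.png

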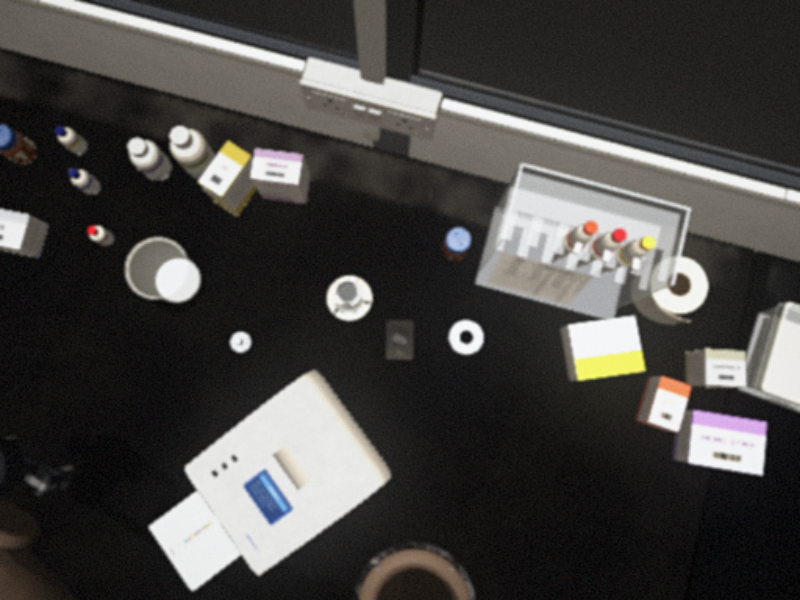

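The top view (800x600) shows the disk at (240,342), the holder at (349,298), the ring at (466,337) and the adaptor at (399,340). In the scene view the arm hides the ring. Next I'll measure these.

Run:
```python
from h import *
z=np.load("top0.npz");im,d,K,T=z["im"],z["d"],z["K"],z["T"]
C=cloud(d,K,T);s=.64
g=cv2.cvtColor(im,cv2.COLOR_BGR2GRAY)
for n,(u,v),r,zt in(("disk",(240,342),14,.012),("ring",(466,337),20,.020),("holder",(349,298),27,.013),("adaptor",(399,340),20,.034),("bottle",(457,241),14,.088)):
    u,v=u*s,v*s;yy,xx=np.mgrid[:384,:512]
    m=((abs(xx-u)<r)&(abs(yy-v)<r)&(g>90)).astype(np.uint8)
    k,l,st,ce=cv2.connectedComponentsWithStats(m);b=1+np.argmax(st[1:,4]) if k>1 else 0
    c=max(cv2.findContours((l==b).astype(np.uint8),0,1)[0],key=cv2.contourArea)
    if len(c)<5 or k<2:continue
    e=cv2.fitEllipse(cv2.convexHull(c));p=ray(*e[0],K,T,zt)
    P=C[l==b]
    print(n,np.round(e[0],1),np.round(e[1],1),"ray",p.round(4),"zpct",np.percentile(P[:,2],[5,50,95]).round(3),"top xy",P[P[:,2]>np.percentile(P[:,2],90)-.004][:,:2].mean(0).round(4))
    w=d[int(v),int(u)];print("px/mm",K[0,0]/w/1000)
x,y=int(349*s),int(298*s)
a=cv2.resize(im[y-22:y+22,x-22:x+22],(390,390),interpolation=2)
x,y=int(466*s),int(337*s);b=cv2.resize(im[y-22:y+22,x-22:x+22],(390,390),interpolation=2)
cv2.imwrite("pics/c1.png",np.hstack([a,b]))
```

```text
disk [153.5 218.5] [14.  14.1] ray [0.4683 0.323  0.012 ] zpct [-0.002  0.011  0.034] top xy [0.4686 0.3216]
px/mm 0.3503283582492477
ring [297.9 215.4] [22.6 23.3] ray [ 0.4802 -0.0957  0.02  ] zpct [-0.002  0.018  0.023] top xy [ 0.4795 -0.0941]
px/mm 0.33849278821153417
holder [223.2 190.4] [29.6 29.9] ray [0.5524 0.1222 0.013 ] zpct [-0.     0.012  0.084] top xy [0.5502 0.1206]
px/mm 0.35916923290523295
adaptor [255.5 216.9] [3.4 8.8] ray [0.4734 0.0275 0.034 ] zpct [0.03  0.033 0.037] top xy [0.4737 0.0273]
px/mm 0.34930076925896125
bottle [293.  152.8] [15.4 16. ] ray [ 0.6492 -0.0753  0.088 ] zpct [0.08  0.088 0.092] top xy [ 0.6492 -0.0758]
px/mm 0.3569249584901384
```

View pics/c1.png

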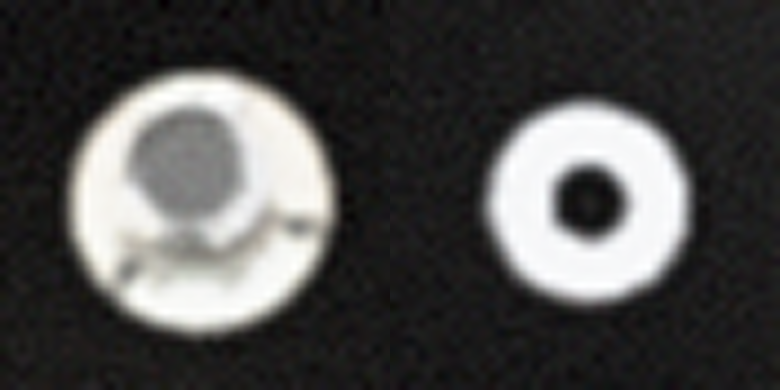

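The crop shows the holder foot centred near (202,200), the dark mouth disc near (187,163), and the ring at (588,200), hole concentric. The thread ridges aren't resolvable here, so I'll have to feel for the gaps.

Run:
```python
from h import *
z=np.load("top0.npz");im,d,K,T=z["im"],z["d"],z["K"],z["T"];g=cv2.cvtColor(im,cv2.COLOR_BGR2GRAY)
def blob(g,u,v,r,lo,hi):
    yy,xx=np.mgrid[:384,:512];m=((np.hypot(xx-u,yy-v)<r)&(g>lo)&(g<hi)).astype(np.uint8)
    k,l,st,ce=cv2.connectedComponentsWithStats(m);b=1+np.argmax(st[1:,4]);return ce[b],st[b]
c,s=blob(g,221.6,185.9,9,0,165);print("mouth",c,s,ray(*c,K,T,.078))
c,s=blob(g,297.9,215.4,6,0,120);print("ringhole",c,s,ray(*c,K,T,.018))
z=np.load("scene0.npz");im,d,K,T=z["im"],z["d"],z["K"],z["T"];g=cv2.cvtColor(im,cv2.COLOR_BGR2GRAY)
print(g[280:305,225:252:1])
c,s=blob(g,238,293,13,110,256);print("disk scene",c,s,ray(*c,K,T,.012),ray(238,287,K,T,.036))
```

```text
mouth [221.7   186.025] [216 180  12  13 120] [0.55496671 0.12285063 0.078     ]
ringhole [298.   215.25] [295 212   7   8  48] [ 0.48074893 -0.09614418  0.018     ]
[[ 26  28  26  26  23  23  23  24  25  24  22  23  21  22  21  22  25  23
   24  24  22  26  23  24  22  31  65]
 [ 25  24  26  24  25  23  23  26  24  25  24  22  22  20  21  23  22  25
   23  25  25  23  23  23  22  31  72]
 [ 26  26  26  25  24  24  26  23  24  22  20  26  38  37  29  20  20  22
   24  23  26  23  23  25  23  30  65]
 [ 24  25  27  25  24  26  24  23  21  20  27  65 106 111  87  49  24  20
   23  27  24  25  25  25  21  28  53]
 [ 24  25  26  25  25  23  24  24  20  19  56 129 195 203 177 119  52  17
   19  23  27  23  25  23  25  25  48]
 [ 25  22  26  25  25  24  24  21  18  33  94 184 247 251 241 190 109  57
   31  19  21  25  23  24  23  28  45]
 [ 25  24  25  23  23  21  20  22  39  75 132 206 248 251 246 217 172 130
   90  51  22  21  21  24  24  28  40]
 [ 26  26  22  23  22  20  26  57 105 143 168 189 221 226 215 187 195 186
  168 119  58  21  20  24  23  29  37]
 [ 24  25  24  25  21  23  54 
[... 1322 characters left out ...]
23]
 [ 22  22  22  22  24  22  23  21  20  28  41  53  64  75  70  64  51  30
   20  19  23  24  24  24  23  23  22]
 [ 21  24  23  22  21  22  23  21  20  19  20  24  26  34  31  29  22  21
   20  21  23  20  22  23  23  23  23]
 [ 27  25  23  24  22  22  21  23  21  20  21  23  22  22  20  19  22  21
   24  23  23  25  22  21  23  22  21]
 [ 23  22  22  22  25  25  23  25  25  22  24  24  19  23  22  21  21  25
   23  22  22  22  22  20  22  22  23]
 [ 24  22  25  26  24  24  23  22  22  22  25  25  26  23  23  24  24  25
   24  23  22  23  23  22  21  25  21]]
disk scene [238.39325843 291.44382022] [231 283  16  17 178] [0.46792958 0.32452264 0.012     ] [0.46571352 0.32905738 0.036     ]
```

Careful with the scale: shifts go in shares of 800 mm and turns go in shares of 180 degrees. That gives: -23.6 cm / 80 = -0.295, -21.2 cm / 80 = -0.265, -0.57 rad / 3.1416 = -0.1814.

Request:
arm_command(turn=[[0, 0, -0.0318], [0, 0, -0.0637], [0, 0, -0.0955], [0, 0, -0.1273], [0, 0, -0.1592], [0, 0, -0.1814], [0, 0, -0.1814], [0, 0, -0.1814], [0, 0, -0.1814], [0, 0, -0.1814], [0, 0, -0.1814], [0, 0, -0.1814], [0, 0, -0.1814], [0, 0, -0.1814], [0, 0, -0.1814]], slide=[[0.025, -0.0313, -0.0125], [0.0563, -0.0688, -0.0375], [0.0875, -0.1063, -0.0625], [0.1188, -0.1438, -0.0875], [0.15, -0.1813, -0.1125], [0.1813, -0.2188, -0.1375], [0.2125, -0.2563, -0.1625], [0.24, -0.295, -0.1875], [0.24, -0.295, -0.1875], [0.24, -0.295, -0.2125], [0.24, -0.295, -0.2375], [0.24, -0.295, -0.2563], [0.24, -0.295, -0.265], [0.24, -0.295, -0.265], [0.24, -0.295, -0.265]], gripper=[1, 1, 1, 1, 1, 1, 1, 1, 1, 1, 1, 1, 1, 1, 1], force=20)

```text
t: 1.6
tcp_pos: [0.4685, 0.3252, 0.0197]
eef_rot: [0.491, 0.871, 0.0, 0.0]
contact_force: [-0.6, -0.2, -0.6]
finger_gap: 0.0857
grasp_force: 0.0
```

Run:
```python
from h import *
print({k:np.round(v,3) for k,v in ctrl.state().items()})
for n in("scene","top"):
    im,d,K,T=cap(n);np.savez(f"{n}1.npz",im=im,d=d,K=K,T=T)
    if n=="scene":
        cv2.imwrite("pics/s1.png",cv2.resize(im[130:350,150:440],(790,600)))
```

```text
{'t': np.float64(1.6), 'joint_pos': array([ 0.53 ,  0.491,  1.878,  0.   ,  0.772, -0.013]), 'qd': array([-0.004, -0.013, -0.008, -0.003, -0.001, -0.001]), 'tau': array([ 1.2000e-02, -4.0623e+01, -1.9340e+01,  0.0000e+00,  3.6000e-02,
        1.0000e-03]), 'tcp_pos': array([0.468, 0.325, 0.02 ]), 'eef_rot': array([0.491, 0.871, 0.   , 0.   ]), 'contact_force': array([-0.634, -0.198, -0.564]), 'moment': array([0.013, 0.058, 0.007]), 'grasp_force': np.float64(0.0), 'finger_gap': np.float64(0.086)}
```

View pics/s1.png

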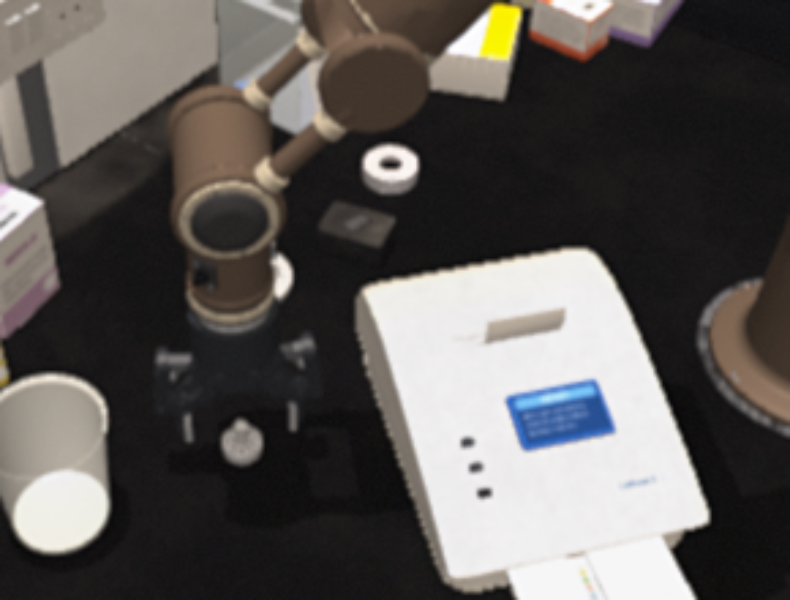

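The disk sits at (242,442) in this crop, midway between the finger tips at (188,428) and (294,418). The ring shows at (390,168). I'll lower slightly and close.

Scaled: -0.3 cm / 80 = -0.0038, -0.2 cm / 80 = -0.0025.

Request:
arm_command(turn=[[0, 0, 0], [0, 0, 0], [0, 0, 0], [0, 0, 0], [0, 0, 0], [0, 0, 0], [0, 0, 0], [0, 0, 0], [0, 0, 0], [0, 0, 0]], slide=[[0, 0, -0.0025], [0, 0, -0.0038], [0, 0, -0.0038], [0, 0, -0.0038], [0, 0, -0.0038], [0, 0, -0.0038], [0, 0, -0.0038], [0, 0, -0.0038], [0, 0, -0.0038], [0, 0, -0.0038]], gripper=[1, 1, 0.6, 0.4, 0.2, 0, 0, 0, 0, 0], force=25)

```text
t: 2.7
tcp_pos: [0.4684, 0.3247, 0.0163]
eef_rot: [0.492, 0.871, 0.0, 0.0]
contact_force: [0.4, -0.6, -0.3]
finger_gap: 0.0098
grasp_force: 24.4
```

Scaled: -20.2 cm / 80 = -0.2525, -19.5 cm / 80 = -0.2438.

Request:
arm_command(turn=[[0, 0, 0], [0, 0, 0], [0, 0, 0], [0, 0, 0], [0, 0, 0], [0, 0, 0], [0, 0, 0], [0, 0, 0], [0, 0, 0], [0, 0, 0], [0, 0, 0], [0, 0, 0], [0, 0, 0], [0, 0, 0], [0, 0, 0], [0, 0, 0]], slide=[[0, 0, 0.0063], [0, 0, 0.025], [0, 0, 0.0625], [0, 0, 0.1125], [0, 0, 0.15], [0.0063, -0.0125, 0.1688], [0.0188, -0.0438, 0.1688], [0.0338, -0.0813, 0.1688], [0.05, -0.1188, 0.1688], [0.0663, -0.1563, 0.1688], [0.0825, -0.1938, 0.1688], [0.0963, -0.225, 0.1688], [0.105, -0.2438, 0.1688], [0.1075, -0.2525, 0.1688], [0.1075, -0.2525, 0.1688], [0.1075, -0.2525, 0.1688]], gripper=[0, 0, 0, 0, 0, 0, 0, 0, 0, 0, 0, 0, 0, 0, 0, 0])

```text
t: 4.3
tcp_pos: [0.5537, 0.1233, 0.1511]
eef_rot: [0.491, 0.871, -0.0, -0.001]
contact_force: [-0.6, 0.6, 0.1]
finger_gap: 0.0096
grasp_force: 24.4
```

Run:
```python
from h import *
print({k:np.round(v,3) for k,v in ctrl.state().items()})
o=[]
for n,c in(("scene",(130,330,150,350)),("top",(130,230,170,270))):
    im,d,K,T=cap(n);np.savez(f"{n}2.npz",im=im,d=d,K=K,T=T)
    o.append(cv2.resize(im[c[0]:c[1],c[2]:c[3]],(400,400),interpolation=2))
cv2.imwrite("pics/s2.png",np.hstack(o))
```

```text
{'t': np.float64(4.3), 'joint_pos': array([ 1.420e-01,  2.890e-01,  1.836e+00,  1.000e-03,  1.018e+00,
       -4.020e-01]), 'qd': array([ 0.014, -0.003, -0.   , -0.002, -0.002,  0.   ]), 'tau': array([-5.2600e-01, -3.8119e+01, -2.5183e+01, -3.7000e-02, -7.0000e-03,
       -3.0000e-03]), 'tcp_pos': array([0.554, 0.123, 0.151]), 'eef_rot': array([ 0.491,  0.871, -0.   , -0.001]), 'contact_force': array([-0.645,  0.595,  0.111]), 'moment': array([ 0.012, -0.012,  0.021]), 'grasp_force': np.float64(24.398), 'finger_gap': np.float64(0.01)}
```

View pics/s2.png

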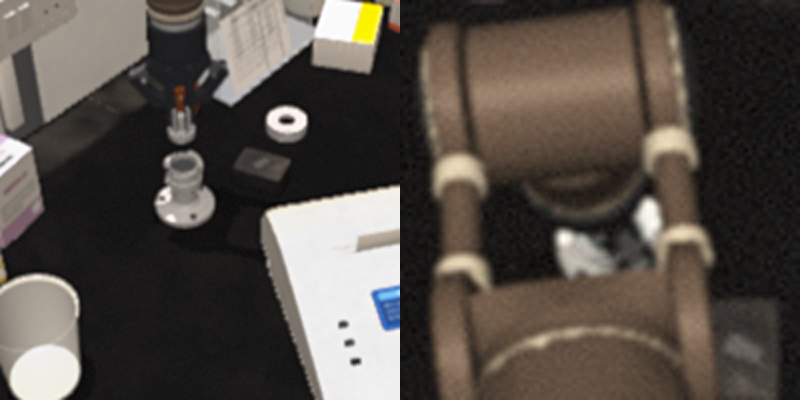

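Run:
```python
from h import *
z=np.load("scene2.npz");im,d=z["im"],z["d"]
cv2.imwrite("pics/s3.png",cv2.resize(im[165:245,215:275],(600,800)[::1] if 0 else (450,600),interpolation=2))
```

```text
(no output)
```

View pics/s3.png

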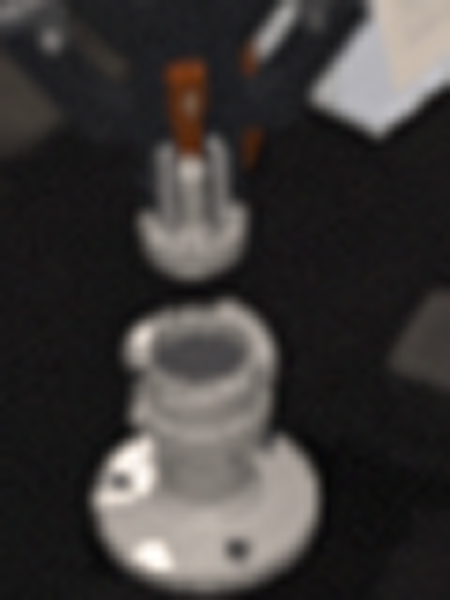

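The zoom shows the disk outline from x 138 to 248 (bottom y 278), the mouth's dark bore from x 152 to 248 around y 356, and the foot from x 92 to 322. I'll compare these with projections.

Run:
```python
from h import *
z=np.load("scene2.npz");K,T,d=z["K"],z["T"],z["d"];Ti=np.linalg.inv(T)
def pr(P):
    q=(Ti[:3,:3]@np.asarray(P).T).T+Ti[:3,3];u=q@K.T;return (u[:,:2]/u[:,2:]-[215,165]+.5)*7.5-.5
def circ(x,y,z,r):
    a=np.linspace(0,6.283,181);return np.c_[x+r*np.cos(a),y+r*np.sin(a),0*a+z]
def ext(P):
    p=pr(P);return np.r_[p.min(0),p.max(0)].round(0)
x,y=.555,.1228
print("foot",ext(np.r_[circ(x,y,0,.042),circ(x,y,.013,.042)]))
print("bore",ext(circ(x,y,.085,.0195)),"plate",ext(circ(x,y,.078,.0175)),"head",ext(np.r_[circ(x,y,.05,.0245),circ(x,y,.064,.0245)]))
t=.5537,.1233
print("disk",ext(np.r_[circ(*t,.135,.016),circ(*t,.138,.018),circ(*t,.147,.018)]),"stem",ext(circ(*t,.171,.006)))
for P in((x,y,.085),(x+.01,y,.085),(x,y+.01,.085)):print(pr(np.array([P])))
C=cloud(d,K,T)[165:245,215:275];m=(C[...,2]>.1)
print(C[22:36:2,26,:].round(3))
```

```text
foot [ 93. 409. 313. 588.]
bore [143. 310. 248. 381.] plate [149. 328. 244. 392.] head [132. 343. 264. 460.]
disk [141. 186. 243. 273.] stem [172. 156. 206. 178.]
[[195.62519863 345.20053202]]
[[171.24251636 338.07802629]]
[[183.87736918 362.11119111]]
[[0.55  0.124 0.172]
 [0.549 0.126 0.167]
 [0.551 0.123 0.157]
 [0.548 0.13  0.156]
 [0.549 0.129 0.148]
 [0.547 0.133 0.145]
 [0.546 0.135 0.14 ]]
```

Request:
arm_command(turn=[[0, 0, 0], [0, 0, 0], [0, 0, 0], [0, 0, 0], [0, 0, 0], [0, 0, 0], [0, 0, 0], [0, 0, 0]], slide=[[0.0009, -0.002, -0.0063], [0.0009, -0.002, -0.0188], [0.0009, -0.002, -0.0338], [0.0009, -0.002, -0.0463], [0.0009, -0.002, -0.0538], [0.0009, -0.002, -0.0575], [0.0009, -0.002, -0.0575], [0.0009, -0.002, -0.0575]], gripper=[0, 0, 0, 0, 0, 0, 0, 0])

```text
t: 5.2
tcp_pos: [0.5553, 0.121, 0.1055]
eef_rot: [0.492, 0.871, 0.0, 0.0]
contact_force: [0.5, 0.3, -0.4]
finger_gap: 0.0094
grasp_force: 24.4
```

Run:
```python
from h import *
im,d,K,T=cap("scene");cv2.imwrite("pics/s4.png",cv2.resize(im[165:245,215:275],(450,600),interpolation=2))
```

```text
(no output)
```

View pics/s4.png

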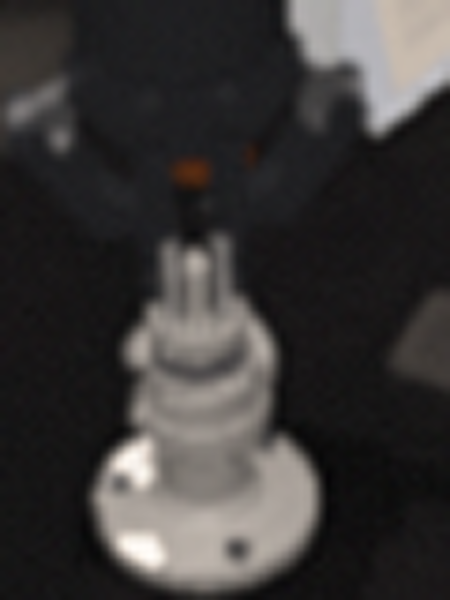

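The disk hangs centred at about x=197, bottom y≈352, just above the bore at x≈200. I'll continue down slowly.

Scaled: -0.7 cm / 80 = -0.0088, -0.55 cm / 80 = -0.0069.

Request:
arm_command(turn=[[0, 0, 0], [0, 0, 0], [0, 0, 0], [0, 0, 0], [0, 0, 0], [0, 0, 0]], slide=[[0, 0, -0.0025], [0, 0, -0.005], [0, 0, -0.0069], [0, 0, -0.0088], [0, 0, -0.0088], [0, 0, -0.0088]], gripper=[0, 0, 0, 0, 0, 0])

```text
t: 5.85
tcp_pos: [0.5554, 0.1216, 0.1003]
eef_rot: [0.492, 0.871, 0.0, 0.0]
contact_force: [-3.8, 0.6, 11.0]
finger_gap: 0.0096
grasp_force: 25.4
```

Scaled: 0.3 cm / 80 = 0.0038, 0.2 cm / 80 = 0.0025.

Request:
arm_command(turn=[[0, 0, 0], [0, 0, 0], [0, 0, 0], [0, 0, 0], [0, 0, 0], [0, 0, 0], [0, 0, 0], [0, 0, 0]], slide=[[0, 0, 0.0025], [-0.0008, 0.0003, 0.0038], [-0.0015, 0.0004, 0.0038], [-0.0015, 0.0004, 0.0038], [-0.0015, 0.0004, 0.0013], [-0.0015, 0.0004, 0], [-0.0015, 0.0004, 0], [-0.0015, 0.0004, 0]], gripper=[0, 0, 0, 0, 0, 0, 0, 0])

```text
t: 6.65
tcp_pos: [0.5537, 0.1218, 0.098]
eef_rot: [0.492, 0.871, 0.0, -0.0]
contact_force: [-0.7, 3.5, 0.1]
finger_gap: 0.0097
grasp_force: 24.5
```

Scaled: -0.3 cm / 80 = -0.0038, -0.25 cm / 80 = -0.0031.

Request:
arm_command(turn=[[0, 0, 0], [0, 0, 0], [0, 0, 0], [0, 0, 0], [0, 0, 0]], slide=[[0, 0.0006, 0], [0, 0.0009, -0.0019], [0, 0.0009, -0.0031], [0, 0.0009, -0.0038], [0, 0.0009, -0.0038]], gripper=[0, 0, 0, 0, 0])

```text
t: 7.15
tcp_pos: [0.5536, 0.122, 0.0951]
eef_rot: [0.492, 0.871, -0.0, -0.0]
contact_force: [-0.0, 1.5, 0.4]
finger_gap: 0.0097
grasp_force: 24.5
```

Scaled: -0.1 cm / 80 = -0.0013, -0.05 cm / 80 = -0.0006.

Request:
arm_command(turn=[[0, 0, 0], [0, 0, 0], [0, 0, 0]], slide=[[0, 0.0006, -0.0006], [0, 0.0006, -0.0013], [0, 0.0006, -0.0013]], gripper=[0, 0, 0])

```text
t: 7.45
tcp_pos: [0.5537, 0.1223, 0.0944]
eef_rot: [0.492, 0.871, -0.0, -0.0]
contact_force: [-0.9, 0.1, 3.1]
finger_gap: 0.0098
grasp_force: 24.6
```

Scaled: 10 cm / 80 = 0.125, 8 cm / 80 = 0.1.

Request:
arm_command(turn=[[0, 0, 0], [0, 0, 0], [0, 0, 0], [0, 0, 0], [0, 0, 0], [0, 0, 0], [0, 0, 0], [0, 0, 0], [0, 0, 0], [0, 0, 0]], slide=[[0, 0, 0], [0, 0, 0], [0, 0, 0], [0, 0, 0], [0, 0, 0], [0, 0, 0.0063], [0, 0, 0.025], [0, 0, 0.0625], [0, 0, 0.1], [0, 0, 0.125]], gripper=[0.2, 0.25, 0.3, 0.5, 0.6, 0.6, 1, 1, 1, 1])

```text
t: 8.45
tcp_pos: [0.5553, 0.1228, 0.1981]
eef_rot: [0.492, 0.871, 0.001, 0.002]
contact_force: [0.7, -0.7, 0.4]
finger_gap: 0.0857
grasp_force: 0.0
```

Scaled: -21.8 cm / 80 = -0.2725, -7.4 cm / 80 = -0.0925, 1.5 rad / 3.1416 = 0.4775.

Request:
arm_command(turn=[[0, 0, 0.0446], [0, 0, 0.0891], [0, 0, 0.1337], [0, 0, 0.1783], [0, 0, 0.2228], [0, 0, 0.2674], [0, 0, 0.3119], [0, 0, 0.3565], [0, 0, 0.4011], [0, 0, 0.4456], [0, 0, 0.4775], [0, 0, 0.4775], [0, 0, 0.4775], [0, 0, 0.4775]], slide=[[-0.0038, -0.0125, 0], [-0.0125, -0.0375, 0], [-0.0238, -0.0688, 0], [-0.035, -0.1, 0], [-0.0463, -0.1313, 0], [-0.0575, -0.1625, 0], [-0.0688, -0.1938, 0], [-0.08, -0.225, -0.0125], [-0.0875, -0.2563, -0.0375], [-0.0925, -0.2725, -0.0625], [-0.0925, -0.2725, -0.0875], [-0.0925, -0.2725, -0.1125], [-0.0925, -0.2725, -0.125], [-0.0925, -0.2725, -0.125]], gripper=[1, 1, 1, 1, 1, 1, 1, 1, 1, 1, 1, 1, 1, 1])

```text
t: 9.85
tcp_pos: [0.4789, -0.0952, 0.0937]
eef_rot: [-0.234, 0.972, 0.001, -0.001]
contact_force: [0.8, -0.7, -0.0]
finger_gap: 0.0853
grasp_force: 0.0
```

Run:
```python
from h import *
print({k:np.round(v,3) for k,v in ctrl.state().items() if k in("joint_pos","tcp_pos","eef_rot")})
im,d,K,T=cap("scene");im2,d2,K2,T2=cap("top")
a=cv2.resize(im[150:240,215:275],(400,600),interpolation=2);b=np.zeros((600,400,3),np.uint8)
b[:400]=cv2.resize(im2[164:214,198:248],(400,400),interpolation=2)
cv2.imwrite("pics/s5.png",np.hstack([a,b]));np.savez("s5.npz",im=im,im2=im2,d2=d2,d=d)
for D,k,t in((d,K,T),(d2,K2,T2)):
    C=cloud(D,k,t).reshape(-1,3);m=(np.hypot(C[:,0]-.554,C[:,1]-.1225)<.03)&(C[:,2]>.086);P=C[m]
    print(len(P),P.mean(0).round(4),np.percentile(P[:,2],[5,50,95]).round(4))
```

```text
{'joint_pos': array([-0.285,  0.236,  2.048,  0.   ,  0.86 , -2.328]), 'tcp_pos': array([ 0.479, -0.095,  0.094]), 'eef_rot': array([-0.234,  0.972,  0.001, -0.001])}
116 [0.5509 0.126  0.0938] [0.0864 0.0893 0.1127]
137 [0.5522 0.1206 0.0922] [0.0864 0.0893 0.1131]
```

View pics/s5.png

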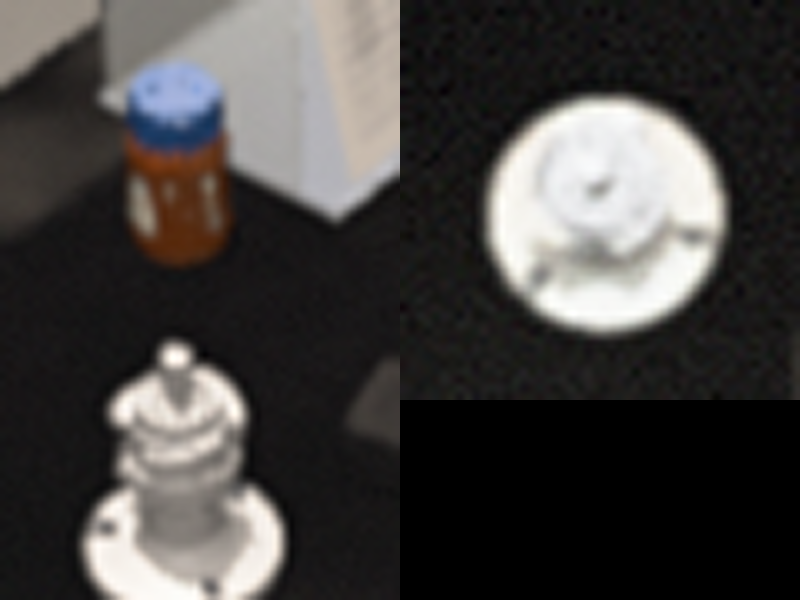

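The disk is seated level: its top measures 0.089 in both views, the stem 0.113. Next is the ring.

Scaled: -9 cm / 80 = -0.1125, -8.3 cm / 80 = -0.1038.

Request:
arm_command(turn=[[0, 0, 0], [0, 0, 0], [0, 0, 0], [0, 0, 0], [0, 0, 0], [0, 0, 0], [0, 0, 0], [0, 0, 0], [0, 0, 0], [0, 0, 0], [0, 0, 0]], slide=[[0, -0.0013, -0.025], [0, -0.0013, -0.0625], [0, -0.0013, -0.0875], [0, -0.0013, -0.1038], [0, -0.0013, -0.1125], [0, -0.0013, -0.1125], [0, -0.0013, -0.1125], [0, -0.0013, -0.1125], [0, -0.0013, -0.1125], [0, -0.0013, -0.1125], [0, -0.0013, -0.1125]], gripper=[1, 1, 1, 1, 1, 0.9, 0.8, 0.7, 0.6, 0.6, 0.6], force=30)

```text
t: 11.05
tcp_pos: [0.4809, -0.0967, 0.0057]
eef_rot: [-0.234, 0.972, -0.001, 0.001]
contact_force: [-1.8, 0.5, 6.5]
finger_gap: 0.0607
grasp_force: 32.6
```

Scaled: 21.9 cm / 80 = 0.2738, 12.5 cm / 80 = 0.1563.

Request:
arm_command(turn=[[0, 0, 0], [0, 0, 0], [0, 0, 0], [0, 0, 0], [0, 0, 0], [0, 0, 0], [0, 0, 0], [0, 0, 0], [0, 0, 0], [0, 0, 0], [0, 0, 0], [0, 0, 0], [0, 0, 0], [0, 0, 0], [0, 0, 0], [0, 0, 0]], slide=[[0, 0, 0.0038], [0, 0, 0.0188], [0, 0, 0.05], [0, 0, 0.1], [0, 0, 0.1438], [0.0038, 0.0125, 0.1688], [0.015, 0.0438, 0.175], [0.0275, 0.0813, 0.175], [0.04, 0.1188, 0.175], [0.0525, 0.1563, 0.175], [0.065, 0.1938, 0.175], [0.0775, 0.2313, 0.175], [0.0875, 0.2625, 0.175], [0.0913, 0.2738, 0.175], [0.0913, 0.2738, 0.175], [0.0913, 0.2738, 0.175]], gripper=[0.6, 0.6, 0.6, 0.6, 0.6, 0.6, 0.6, 0.6, 0.6, 0.6, 0.6, 0.6, 0.6, 0.6, 0.6, 0.6])

```text
t: 12.65
tcp_pos: [0.5522, 0.1218, 0.1443]
eef_rot: [-0.234, 0.972, -0.0, -0.0]
contact_force: [0.4, -0.4, -0.3]
finger_gap: 0.0606
grasp_force: 33.1
```

Run:
```python
from h import *
print({k:np.round(v,3) for k,v in ctrl.state().items() if k in("joint_pos","tcp_pos","contact_force","moment")})
im,d,K,T=cap("scene");np.savez("s6.npz",im=im,d=d,K=K,T=T)
cv2.imwrite("pics/s6.png",cv2.resize(im[145:245,205:285],(480,600),interpolation=2))
```

```text
{'joint_pos': array([ 1.400e-01,  2.950e-01,  1.844e+00, -1.000e-03,  1.004e+00,
       -1.902e+00]), 'tcp_pos': array([0.552, 0.122, 0.144]), 'contact_force': array([ 0.443, -0.436, -0.341]), 'moment': array([-0.023,  0.046,  0.017])}
```

View pics/s6.png

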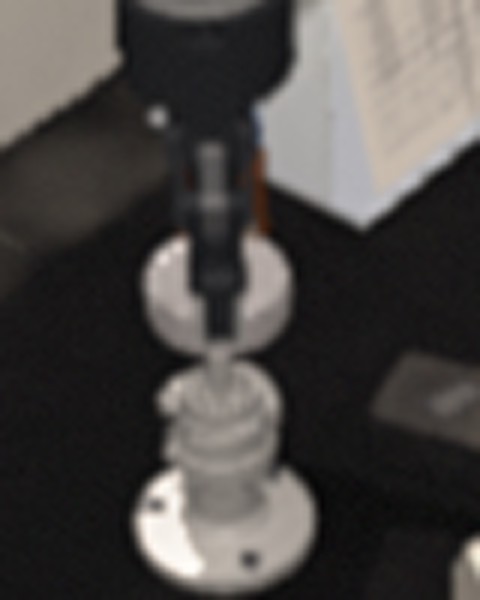

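The ring is held level, outline x 143–294 with bottom y≈355. The foot spans x 133–318, with the disk stem at x≈220.

Run:
```python
from h import *
z=np.load("s6.npz");K,T=z["K"],z["T"];g=cv2.cvtColor(z["im"],6);Ti=np.linalg.inv(T)
def pr(P):
    q=(Ti[:3,:3]@np.asarray(P).T).T+Ti[:3,3];u=q@K.T;return (u[:,:2]/u[:,2:]-[205,145]+.5)*6-.5
def circ(x,y,z,r):
    a=np.linspace(0,6.283,181);return np.c_[x+r*np.cos(a),y+r*np.sin(a),0*a+z]
def ext(P):
    p=pr(P);return np.r_[p.min(0),p.max(0)].round(1)
x,y=.5537,.1225
print("foot",ext(np.r_[circ(x,y,0,.042),circ(x,y,.013,.042)]))
h=.1386
print("ring",ext(np.r_[circ(x,y,h,.0315),circ(x,y,h+.02,.0315)]))
p=pr(np.array([[x,y,h],[x+.01,y,h],[x,y+.01,h],[x,y,h+.01]]));print((p[1:]-p[0]).round(1))
# subpixel half-level crossings
def cr(a):
    m=(a.max()+20)/2;i=np.where(a>m)[0];return i[0],i[-1]
for r in(198,200):
    row=g[r,222:262].astype(int);print(r,row)
print("foot",[ (r,g[r,222:262].astype(int)) for r in (231,)])
print("ringcol",g[180:210,232],g[180:210,249]);print("footcol",g[230:246,240])
```

```text
foot [137.  447.3 313.1 590.6]
ring [142.  229.3 284.9 354.6]
[[-20.1  -5.6]
 [ -9.7  13.4]
 [ -0.9 -17. ]]
198 [ 22  22  22  20  20  17  21  42  82 113 118 119 129 139 138 132 111  57
  28  31  30  51  90 124 137 132 123 118 116 105  75  35  21  21  21  21
  22  22  23  22]
200 [ 23  23  23  20  21  21  20  19  40  77 105 118 124 128 126 125 110  65
  35  35  36  52  89 120 127 123 121 114  96  65  32  20  22  21  20  24
  24  21  25  25]
foot [(231, array([ 20,  20,  21,  18,  36, 111, 201, 243, 241, 238, 237, 240, 231,
       175, 144, 143, 138, 137, 133, 131, 131, 131, 133, 137, 142, 147,
       148, 152, 164, 167, 165, 164, 163, 164, 147,  82,  24,  14,  15,
        14]))]
ringcol [ 22  24  22  17  28  78 149 206 214 182 168 167 168 167 163 151 132 117
 118 117 105  77  43  23  19  19  16  21  46  86] [ 34  35  35  35  63 122 165 174 171 170 170 169 169 171 171 162 141 121
 118 120 114  95  59  26  18  21  38  81 126 154]
footcol [128 133 150 167 176 180 178 175 175 178 178 162 127  91  41  12]
```

Scaled: -4.8 cm / 80 = -0.06, -2.2 cm / 80 = -0.0275.

Request:
arm_command(turn=[[0, 0, 0], [0, 0, 0], [0, 0, 0], [0, 0, 0], [0, 0, 0], [0, 0, 0], [0, 0, 0], [0, 0, 0]], slide=[[0.0013, 0.0003, 0], [0.0028, 0.0004, -0.0125], [0.0028, 0.0004, -0.0275], [0.0028, 0.0004, -0.0425], [0.0028, 0.0004, -0.0538], [0.0028, 0.0004, -0.06], [0.0028, 0.0004, -0.06], [0.0028, 0.0004, -0.06]], gripper=[0.6, 0.6, 0.6, 0.6, 0.6, 0.6, 0.6, 0.6])

```text
t: 13.5
tcp_pos: [0.5551, 0.1229, 0.0962]
eef_rot: [-0.234, 0.972, -0.0, 0.0]
contact_force: [0.1, -0.1, -1.4]
finger_gap: 0.0606
grasp_force: 33.1
```

Scaled: -0.6 cm / 80 = -0.0075, -0.4 cm / 80 = -0.005.

Request:
arm_command(turn=[[0, 0, 0], [0, 0, 0], [0, 0, 0], [0, 0, 0], [0, 0, 0]], slide=[[0, 0, -0.0025], [0, 0, -0.005], [0, 0, -0.0075], [0, 0, -0.0075], [0, 0, -0.0075]], gripper=[0.6, 0.6, 0.6, 0.6, 0.6])

```text
t: 14.0
tcp_pos: [0.5549, 0.1229, 0.0903]
eef_rot: [-0.234, 0.972, -0.0, -0.0]
contact_force: [0.3, -0.3, -0.2]
finger_gap: 0.0612
grasp_force: 33.1
```

Lower edge is at about 84.5 mm. Down gently a bit more.

Scaled: -0.2 cm / 80 = -0.0025, -0.1 cm / 80 = -0.0013.

Request:
arm_command(turn=[[0, 0, 0], [0, 0, 0], [0, 0, 0], [0, 0, 0]], slide=[[0, 0, -0.0013], [0, 0, -0.0025], [0, 0, -0.0025], [0, 0, -0.0025]], gripper=[0.6, 0.6, 0.6, 0.6])

```text
t: 14.4
tcp_pos: [0.5549, 0.1228, 0.0882]
eef_rot: [-0.234, 0.972, -0.0, -0.0]
contact_force: [-1.0, 0.2, -0.3]
finger_gap: 0.0606
grasp_force: 33.1
```

Request:
arm_command(turn=[[0, 0, 0], [0, 0, 0], [0, 0, 0], [0, 0, 0], [0, 0, 0]], slide=[[0, 0, -0.0013], [0, 0, -0.0025], [0, 0, -0.0038], [0, 0, -0.0038], [0, 0, -0.0038]], gripper=[0.6, 0.6, 0.6, 0.6, 0.6])

```text
t: 14.9
tcp_pos: [0.5549, 0.1228, 0.0851]
eef_rot: [-0.234, 0.972, 0.0, -0.0]
contact_force: [-0.4, 0.5, -1.5]
finger_gap: 0.0605
grasp_force: 33.1
```

Scaled: -0.2 cm / 80 = -0.0025, -0.1 cm / 80 = -0.0013.

Request:
arm_command(turn=[[0, 0, 0], [0, 0, 0], [0, 0, 0], [0, 0, 0]], slide=[[0, 0, -0.0013], [0, 0, -0.0025], [0, 0, -0.0025], [0, 0, -0.0025]], gripper=[0.6, 0.6, 0.6, 0.6])

```text
t: 15.3
tcp_pos: [0.5549, 0.1228, 0.0832]
eef_rot: [-0.234, 0.972, 0.0, -0.0]
contact_force: [-0.6, -0.9, -1.5]
finger_gap: 0.0607
grasp_force: 33.1
```

Scaled: -0.2 cm / 80 = -0.0025, -0.1 cm / 80 = -0.0013.

Request:
arm_command(turn=[[0, 0, 0], [0, 0, 0], [0, 0, 0], [0, 0, 0]], slide=[[0, 0, -0.0013], [0, 0, -0.0025], [0, 0, -0.0025], [0, 0, -0.0025]], gripper=[0.6, 0.6, 0.6, 0.6])

```text
t: 15.7
tcp_pos: [0.555, 0.1229, 0.0813]
eef_rot: [-0.234, 0.972, 0.0, -0.0]
contact_force: [0.1, 0.4, -0.0]
finger_gap: 0.0606
grasp_force: 33.2
```

Scaled: -0.15 cm / 80 = -0.0019, -0.1 cm / 80 = -0.0013.

Request:
arm_command(turn=[[0, 0, 0], [0, 0, 0], [0, 0, 0], [0, 0, 0]], slide=[[0, 0, -0.0013], [0, 0, -0.0019], [0, 0, -0.0019], [0, 0, -0.0019]], gripper=[0.6, 0.6, 0.6, 0.6])

```text
t: 16.1
tcp_pos: [0.555, 0.123, 0.0801]
eef_rot: [-0.234, 0.972, 0.0, 0.0]
contact_force: [-1.3, 1.5, 3.2]
finger_gap: 0.0605
grasp_force: 33.5
```

Contact is 3 N at a lower edge of ≈74.4 mm, so the lip is on the disk and the pins are in the gaps. Now I'll turn clockwise.

Scaled: -0.08 rad / 3.1416 = -0.0255.

Request:
arm_command(turn=[[0, 0, -0.0255], [0, 0, -0.0509], [0, 0, -0.0764], [0, 0, -0.1019], [0, 0, -0.1273], [0, 0, -0.1273]], slide=[[0, 0, 0], [0, 0, 0], [0, 0, 0], [0, 0, 0], [0, 0, 0], [0, 0, 0]], gripper=[0.6, 0.6, 0.6, 0.6, 0.6, 0.6])

```text
t: 16.7
tcp_pos: [0.5548, 0.1227, 0.0796]
eef_rot: [-0.036, 0.999, -0.0, -0.0]
contact_force: [-2.3, 0.3, 1.7]
finger_gap: 0.0605
grasp_force: 33.4
```

```bash
cat > st.py <<'E'
from h import *
s=ctrl.state();print(np.round(s["moment"],2),np.round(s["joint_pos"][5],3),np.round(s["tcp_pos"],4),np.round(s["contact_force"],1))
E
python3 st.py
```

```text
[ 0.07  0.28 -0.05] -1.502 [0.5548 0.1227 0.0796] [-2.3  0.3  1.7]
```

Scaled: -0.05 cm / 80 = -0.0006, -0.03 cm / 80 = -0.0004, -0.4 rad / 3.1416 = -0.1273.

Request:
arm_command(turn=[[0, 0, -0.0255], [0, 0, -0.0509], [0, 0, -0.0764], [0, 0, -0.1019], [0, 0, -0.1273], [0, 0, -0.1273]], slide=[[-0.0004, 0, 0], [-0.0006, 0, 0], [-0.0006, 0, -0.0003], [-0.0006, 0, -0.0004], [-0.0006, 0, -0.0006], [-0.0006, 0, -0.0006]], gripper=[0.6, 0.6, 0.6, 0.6, 0.6, 0.6])

```text
t: 17.3
tcp_pos: [0.5548, 0.1227, 0.0794]
eef_rot: [0.162, 0.987, -0.0, 0.0]
contact_force: [-1.8, 0.2, 2.4]
finger_gap: 0.0611
grasp_force: 33.4
```

```bash
python3 st.py
```

```text
[ 0.    0.2  -0.07] -1.103 [0.5548 0.1227 0.0794] [-1.8  0.2  2.4]
```

Scaled: -0.09 cm / 80 = -0.0011, -0.06 cm / 80 = -0.0008, -0.07 rad / 3.1416 = -0.0223.

Request:
arm_command(turn=[[0, 0, -0.0223], [0, 0, -0.0446], [0, 0, -0.0668], [0, 0, -0.0891], [0, 0, -0.0891]], slide=[[-0.0004, 0, 0], [-0.0006, 0, -0.0004], [-0.0006, 0, -0.0008], [-0.0006, 0, -0.0011], [-0.0006, 0, -0.0011]], gripper=[0.6, 0.6, 0.6, 0.6, 0.6])

```text
t: 17.8
tcp_pos: [0.5547, 0.1227, 0.0788]
eef_rot: [0.298, 0.955, 0.0, 0.001]
contact_force: [-0.7, -0.7, 3.1]
finger_gap: 0.0608
grasp_force: 33.5
```

```bash
python3 st.py
```

```text
[-0.12  0.11  0.01] -0.824 [0.5547 0.1227 0.0788] [-0.7 -0.7  3.1]
```

Scaled: -0.09 cm / 80 = -0.0011, -0.06 cm / 80 = -0.0008, -0.28 rad / 3.1416 = -0.0891.

Request:
arm_command(turn=[[0, 0, -0.0223], [0, 0, -0.0446], [0, 0, -0.0668], [0, 0, -0.0891], [0, 0, -0.0891]], slide=[[0, 0, 0], [0, 0, -0.0004], [0, 0, -0.0008], [0, 0, -0.0011], [0, 0, -0.0011]], gripper=[0.6, 0.6, 0.6, 0.6, 0.6])

```text
t: 18.3
tcp_pos: [0.5548, 0.1228, 0.0781]
eef_rot: [0.428, 0.904, 0.0, 0.001]
contact_force: [-1.6, 0.3, 4.5]
finger_gap: 0.0606
grasp_force: 33.6
```

```bash
python3 st.py
```

```text
[-0.17  0.19 -0.02] -0.545 [0.5548 0.1228 0.0781] [-1.6  0.3  4.5]
```

Scaled: -0.06 cm / 80 = -0.0008, -0.04 cm / 80 = -0.0005, -0.21 rad / 3.1416 = -0.0668.

Request:
arm_command(turn=[[0, 0, -0.0223], [0, 0, -0.0446], [0, 0, -0.0668], [0, 0, -0.0668]], slide=[[0, 0, -0.0003], [0, 0, -0.0005], [0, 0, -0.0008], [0, 0, -0.0008]], gripper=[0.6, 0.6, 0.6, 0.6])

```text
t: 18.7
tcp_pos: [0.5547, 0.1227, 0.0774]
eef_rot: [0.52, 0.854, 0.0, 0.001]
contact_force: [-0.5, -0.1, 4.2]
finger_gap: 0.0607
grasp_force: 33.6
```

```bash
python3 st.py
```

```text
[-0.17  0.17 -0.04] -0.335 [0.5547 0.1227 0.0774] [-0.5 -0.1  4.2]
```

Scaled: -0.04 cm / 80 = -0.0005, -0.02 cm / 80 = -0.0003, -0.12 rad / 3.1416 = -0.0382.

Request:
arm_command(turn=[[0, 0, -0.0191], [0, 0, -0.0382], [0, 0, -0.0382]], slide=[[0, 0, -0.0003], [0, 0, -0.0005], [0, 0, -0.0005]], gripper=[0.6, 0.6, 0.6])

```text
t: 19.0
tcp_pos: [0.5545, 0.1227, 0.0769]
eef_rot: [0.571, 0.821, 0.0, 0.0]
contact_force: [-0.2, -0.8, 4.3]
finger_gap: 0.0608
grasp_force: 33.7
```

```bash
python3 st.py
```

```text
[-0.18  0.15 -0.06] -0.215 [0.5545 0.1227 0.0769] [-0.2 -0.8  4.3]
```

Scaled: -0.18 rad / 3.1416 = -0.0573.

Request:
arm_command(turn=[[0, 0, -0.0191], [0, 0, -0.0382], [0, 0, -0.0573], [0, 0, -0.0573]], slide=[[0, 0, 0], [0, 0, 0], [0, 0, 0], [0, 0, 0]], gripper=[0.6, 0.6, 0.6, 0.6])

```text
t: 19.4
tcp_pos: [0.5539, 0.122, 0.0765]
eef_rot: [0.64, 0.768, -0.001, 0.001]
contact_force: [-1.1, -3.4, 5.4]
finger_gap: 0.0608
grasp_force: 32.8
```

```bash
python3 st.py
```

```text
[-0.58  0.23  0.87] -0.037 [0.5539 0.122  0.0765] [-1.1 -3.4  5.4]
```

Torque jumped to 0.87 N m at the stop, with the ring drawn down about 3 mm, so it is home. I'll release, lift and check.

Scaled: -16 cm / 80 = -0.2, 13 cm / 80 = 0.1625, 0.02 rad / 3.1416 = 0.0064.

Request:
arm_command(turn=[[0, 0, 0.0064], [0, 0, 0.0064], [0, 0, 0.0064], [0, 0, 0.0064], [0, 0, 0.0064], [0, 0, 0.0064], [0, 0, 0.0064], [0, 0, 0.0064], [0, 0, 0.0064], [0, 0, 0.0064], [0, 0, 0.0064], [0, 0, 0.0064], [0, 0, 0.0064], [0, 0, 0.0064], [0, 0, 0.0064]], slide=[[0, 0, 0], [0, 0, 0], [0, 0, 0], [0, 0, 0], [0, 0, 0], [0, 0, 0.0063], [0, 0, 0.025], [0, 0, 0.0625], [0, 0, 0.1125], [0, 0, 0.15], [-0.0375, -0.05, 0.1625], [-0.075, -0.1, 0.1625], [-0.1125, -0.15, 0.1625], [-0.15, -0.2, 0.1625], [-0.15, -0.2, 0.1625]], gripper=[0.7, 0.8, 1, 1, 1, 1, 1, 1, 1, 1, 1, 1, 1, 1, 1])

```text
t: 20.9
tcp_pos: [0.4307, -0.0404, 0.2072]
eef_rot: [0.638, 0.77, -0.001, 0.0]
contact_force: [-0.4, 1.1, 0.3]
finger_gap: 0.0852
grasp_force: 0.0
```

Run:
```python
from h import *
for n,c in(("scene",(150,240,205,285)),("top",(164,214,198,248))):
    im,d,K,T=cap(n);C=cloud(d,K,T).reshape(-1,3)
    r=np.hypot(C[:,0]-.554,C[:,1]-.1225)
    for a,b in((0,.005),(.016,.029)):
        P=C[(r<b)&(r>a)&(C[:,2]>.07)];print(n,len(P),np.percentile(P[:,2],[5,50,95]).round(4))
    P=C[(r<.035)&(C[:,2]>.08)&(C[:,2]<.1)];A=np.c_[P[:,:2]-[.554,.1225],np.ones(len(P))];print("plane",np.linalg.lstsq(A,P[:,2],rcond=None)[0].round(4))
    if n=="scene":cv2.imwrite("pics/s7.png",cv2.resize(im[c[0]:c[1],c[2]:c[3]],(530,600),interpolation=2))
```

```text
scene 5 [0.1087 0.109  0.1099]
scene 151 [0.0874 0.0897 0.0929]
plane [ 0.0174 -0.0377  0.0891]
top 9 [0.1067 0.1113 0.115 ]
top 236 [0.0864 0.0902 0.0942]
plane [0.0112 0.0141 0.0897]
```

View pics/s7.png

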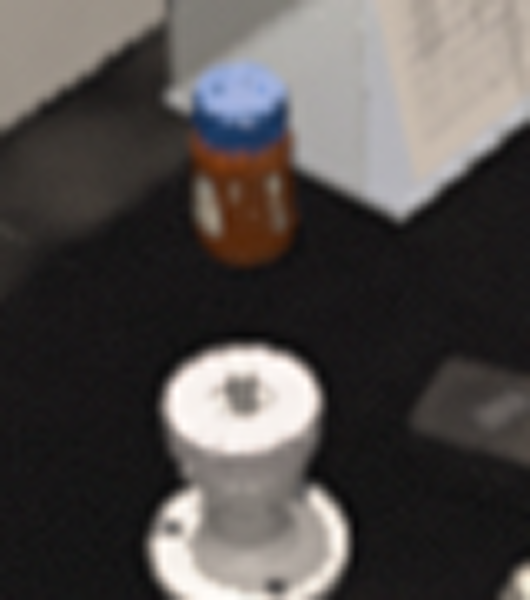

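The picture shows the ring seated level at (243,400), its top at about 0.090 and the stem at 0.110–0.111, both matching fully home. The bystanders in view, the bottle and the adaptor, look unmoved.

```bash
python3 -c "
from workcell import ctrl;print(ctrl.finish_job())"
```

```text
the job is handed in; nothing more can be done
None
```

Job handed in at about 21 s: the disk is seated stem up, and the ring is screwed clockwise to its stop (last torque reading 0.87 N m) and sits level at about the fully-home height.

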